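Set the tube carousel back one notch

TASK

The tube carousel on the desk has been indexed one place too far. Using only a fingertip, push the ball lever away from the turntable until the pawl is lifted out of the ratchet teeth and stays up, push the upright peg so that the turntable turns back one notch (clockwise seen from above, 30 degrees), then push the ball lever back towards the turntable so that the pawl drops fully into the next notch. Push lightly, grip nothing, do not touch the sample tubes, and leave the bottles and the eyepiece standing where they are.

Things in the scene. Friction and masses are not known exactly. Their poses are not given: they have to be found in the camera images.
- carousel_base: Grey round foot of the carousel, 168 mm across and 12 mm thick, fixed to the desk, with a 54 mm wide tongue that reaches to 156 mm from the centre along its -y axis and carries the pawl. Origin: centre of the underside, on the turntable's axis, on the desk top. z is up; the pawl stands on the -y side of the turntable.
- carousel_centre (a point): Point on the turntable's axis at its white deck, 34 mm above the desk. Turntable 160 mm across; its rim (66 to 80 mm from the axis) carries 12 steel saw teeth, tops 36 mm above the desk, one every 30 degrees. On the deck, 52 mm from the axis, eleven tube sleeves (23 mm across, tops 56 mm above the desk) and the peg, one every 30 degrees. Hub cap at the centre: 28 mm across, 10 mm high.
- peg_top (a point): Centre of the top of the upright steel push peg, a round pin of 12 mm diameter, top 95 mm above the desk, foot flange 20 mm across and 6 mm high, 52 mm from the axis. It turns with the turntable. At the start it stands 15 degrees anticlockwise of the base's +x axis; no tube within 85 degrees of it. A sideways push of 1 to 2 N moves it once the pawl is up.
- turntable (a joint): Turntable angle (rad), positive anticlockwise from above, about 0 at the start; one notch is 0.524, so one notch back reads about -0.52. Light friction; it stays where left. With the pawl down it cannot turn back. The pawl goes fully down only with the turntable within -0.05 to +0.04 of a notch (multiples of 0.524), nearly down (below 0.09) up to +0.15; elsewhere the nose lands on a tooth.
- pawl_pivot (a point): Centre of the pawl's hinge between two steel cheeks (28 mm wide over both, tops 58 mm above the desk): 115 mm from the axis along the base's -y, 50 mm above the desk. The hinge line runs along the base's x.
- lever_ball (a point): Centre of the 24 mm dark steel ball on the pawl's lever, an 8 mm round rod; 60 mm from the pivot. Pawl down: the lever leans 30 degrees towards the turntable, ball 85 mm from the axis, 102 mm above the desk. Pawl up: it leans 30 degrees away, ball 145 mm from the axis, 102 mm above the desk.
- pawl (a joint): Pawl angle (rad): 0 = down, nose fully in a notch; 1.05 = fully up, at its stop. It is weighted: pushed past the lever's upright position (about 0.6) it falls over by itself and stays up; pushed back past upright it falls by itself and drops in. A sideways push of about 0.5 N on the lever moves it.
- tube_0: Loose capped sample tube, 16 mm diameter, 77 mm long, standing upright in a sleeve of the turntable (a little play) and carried round with it, 52 mm from the axis, 90 degrees anticlockwise of the peg. Origin: centre of its lower end, on the deck, 34 mm above the desk; top 111 mm above the desk. Not to be touched.
- tube_1: The same kind of tube, 120 degrees anticlockwise of the peg. Not to be touched.
- tube_2: The same kind of tube, 180 degrees from the peg. Not to be touched.
- dropper_bottle: Loose brown dropper bottle, 29 mm diameter, 102 mm tall, standing beside the carousel on the side away from the pawl. Origin: centre of its underside. To be left alone.
- oil_bottle: Loose small white bottle with a blue cap, 35 mm diameter, 66 mm tall, standing beside the carousel on the side away from the pawl. Origin: centre of its underside. To be left alone.
- spare_eyepiece: Loose black microscope eyepiece, 39 mm diameter, 46 mm tall, standing in front of the carousel near the pawl. Origin: centre of its underside. To be left alone.

How it is judged:
By the outcome, as a careful person would: the job done as asked, in the order asked, and still so for the second after the job is handed in, with the robot touching nothing.
It also fails if it takes over 58 s, if anything falls off the work surface, if the arm or the gripper's body presses on something with over 40 N, if the wrist force passes 120 N, or if a joint passes its speed limit or range.

ROBOT

A 6-joint arm with a two-finger parallel gripper is mounted at the origin on a cart in front of the work surface, level with it; the furniture and walls round the work are solid. World frame = base frame: x ahead of the robot, y to its left, z up, the work surface at z = 0. Lengths are in m, angles in rad, forces in N, time in s.
With the tool pointing down it reaches from about 0.35 to 0.925 m from the base axis. Payload 6.4 kg.
Tool frame: the origin (TCP) lies where the fingers leave the gripper's body, on its centre line; the fingertips stand 73 mm ahead of it and the grasp point (between the pads) lies 54 mm ahead of it; z points along the fingers, y is the direction in which the jaws open and shut (so a half turn about z gives the same grasp; the last joint's range is limited). The gripper opens to 85 mm and grips with 20 to 120 N. Pads are 22 mm wide; open, the fingers measure 114 mm over their backs; the gripper's body (76 mm by 85 mm) begins 54 mm behind the grasp point. The pads swing forward as they close: fully open they stand 13 mm farther back than shut.
Start: joints at [1.016, 0.245, 1.558, -0, 1.339, -0.174], TCP at [0.242, 0.603, 0.304] pointing down, gripper open.
Joint ranges: [-3.13, 3.13], [-1.02, 2.26], [0.13, 2.54], [-0.95, 4.09], [0.21, 2.88], [-2.74, 2.74]. Speed limits (rad/s): [2.57, 2.57, 3.14, 3.14, 3.14, 3.14].

INTERFACE

Orientations are given as a unit quaternion [w, x, y, z].
In Python, from cell import manip gives the robot as it stands.
- The arm moves only by the tool send_rows, never from a script. Its argument "increments" is a list of rows, each an object with "delta_pos": the shift along the world's x, y, z in mm, a list of three; "rot": the turn, a rotation vector about the world's x, y, z in rad, a list of three. In form: [{"delta_pos": [dx, dy, dz], "rot": [rx, ry, rz]}, ...]. A call has 1 to 20 rows; each row shifts and turns the pose as measured when the row begins; what a row does not reach is not made up. A row lasts 1/12 s, in which the tool goes at most 41.7 mm and 7.16 degrees, less where a joint would pass 70% of its speed; a pose out of reach is approached as far as the arm can. A call with a gripper value outside its range is refused whole. "claw" is the closure, from -1 (fully open) to 1 (shut), so that 0 is half open, set as the call begins (left out, the last holds). The fingers move at their own pace and stop on an object; the grip force is fixed at half the most. Time passes only in rows, so rows that do not move let the fingers close. It gives the time, the measured TCP pose, the force and the opening at its end, in the units of the state.
- manip.sense(): the state, without advancing time (a new reading comes with each control period).
- manip.camera(name): name is "side" or "top" or "wrist"; returns the picture (480x640x3 uint8, red, green, blue); there is no depth.
- manip.camera_info(name): a dict with "fx", "fy", "cx", "cy" (pixels), "world_to_cam" (4x4, takes a point from world to camera coordinates). Camera axes: x right, y up, looking along -z (the intrinsics and any distortion apply to the point x, -y, -z); pixel columns grow to the right and rows downward; lengths in m; the calibration is good to about 2 mm. A picture is of the moment at which its call begins: read the wrist's pose just before it. camera_info takes no time and is no camera call; for the wrist camera it gives the pose at the moment of the call.
- manip.hand_in(): hands the job in, once; it reports no verdict.
The state is a dict: "t": time; "joints": joint angles; "qvel": joint speeds; "tau": joint torques, N m; "tool_pos": TCP position; "eef_rot": TCP orientation; "ft_force": force on the tool from outside, world axes, zero at the start; "wrist_torque": the same for the moment, N m; "width": opening from 0.0 (shut) to 1.0 (fully open).
Only numpy, scipy, OpenCV 4.12 (cv2) and the standard library are available. Lean on these libraries where they do the work, as an engineer would, in place of code of your own. Each camera call takes 0.05 s, during which the arm holds its last target. There are 200 camera calls.

## Working session

There is one attempt and no reset: what is moved stays moved. The work goes in short steps, Python scripts to look and compute and a tool call to move; the robot and the scene stay as the last step left them, time stands still between calls to the robot, and variables do not carry over. Pictures are saved under pics/ and viewed, about 8 in all and at most 12, crops included, and the job is handed in when it is done.

Besides the shell and the picture viewer there is one more tool, called after "Call:" as name(argument=value, ...), one argument or row to a line, values as JSON. send_rows: Moves the arm, as the interface text tells. Its arguments: {"type":"object","properties":{"increments":{"type":"array","items":{"type":"object","properties":{"delta_pos":{"type":"array","items":{"type":"number"}},"rot":{"type":"array","items":{"type":"number"}}}}},"claw":{"type":"number"}},"required":["increments"]}

```bash
mkdir -p pics; ls; python3 - <<'E'
from cell import manip
import cv2,numpy as np
s=manip.sense();print(s)
for n in("top","side"):
    im=manip.camera(n);cv2.imwrite(f"pics/{n}0.png",im[...,::-1])
    i=manip.camera_info(n);print(n,{k:np.round(v,4).tolist() if not isinstance(v,str) else v for k,v in i.items()})
E
```

```text
pics
{'t': 0.0, 'joints': array([ 1.01589225e+00,  2.45809752e-01,  1.55905286e+00,  2.30542321e-05,
        1.33868437e+00, -1.74084183e-01]), 'qvel': array([0.00015207, 0.00112719, 0.00041206, 0.00068008, 0.00056433,
       0.00164539]), 'tau': array([ 1.16922507e-03, -4.29508352e+01, -3.26130438e+01, -9.34689979e-05,
        5.28611752e-03, -4.85868881e-06]), 'tool_pos': array([0.24134422, 0.60307058, 0.30276206]), 'eef_rot': array([-3.58815214e-04,  1.89263972e-01,  9.81925758e-01, -9.08971523e-04]), 'ft_force': array([-0.02574389,  1.80293763,  0.19779731]), 'wrist_torque': array([ 0.03072624, -0.01592308, -0.04033794]), 'width': 0.9976871112601647}
top {'fx': 616.616, 'fy': 616.616, 'cx': 326.4335, 'cy': 246.1284, 'world_to_cam': [[-0.0053, -1.0, -0.0074, -0.0154], [0.9948, -0.0061, 0.1017, -0.4979], [-0.1017, -0.0068, 0.9948, -1.0498], [0.0, 0.0, 0.0, 1.0]]}
side {'fx': 624.8242, 'fy': 624.8242, 'cx': 317.0845, 'cy': 242.1225, 'world_to_cam': [[-0.9236, -0.3829, 0.0174, 0.4316], [0.2583, -0.5884, 0.7662, -0.2144], [-0.2831, 0.7122, 0.6424, -0.7671], [0.0, 0.0, 0.0, 1.0]]}
```

View pics/top0.png

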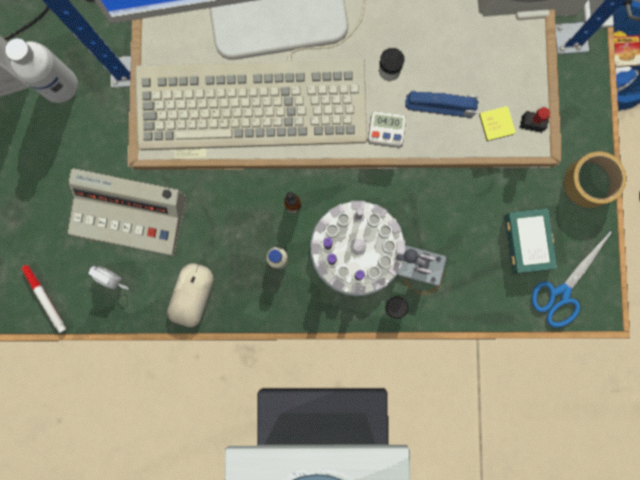

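View pics/side0.png

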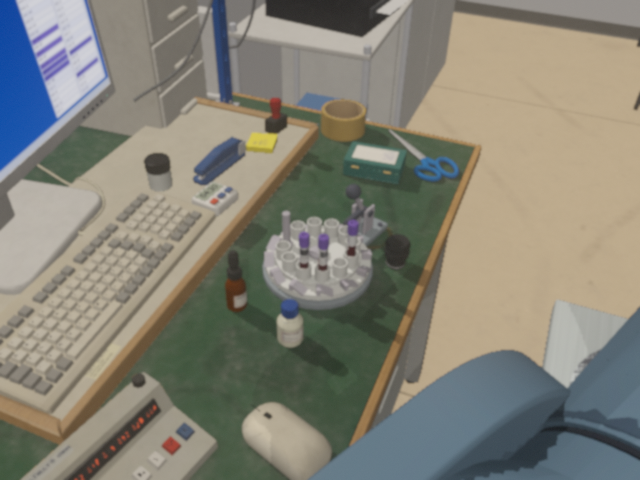

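The top view shows the turntable at about (358,247), the ball at (411,257), the peg at (358,214) and the tubes in purple at (328,243), (331,259) and (360,275). In the side view the ball is at (352,190) and the peg top at (286,213). Next I enlarge both views to pick points precisely.

```bash
cat > h.py <<'E'
import numpy as np,cv2
from cell import manip
def cam(n):
    i=manip.camera_info(n);return i,np.array(i["world_to_cam"])
def ray(n,uv,c=None):
    i,T=c or cam(n);d=np.array([(uv[0]-i["cx"])/i["fx"],-(uv[1]-i["cy"])/i["fy"],-1.])
    R=T[:3,:3];return -R.T@T[:3,3],R.T@d/np.linalg.norm(d)
def onz(n,uv,z):
    o,d=ray(n,uv);return o+d*(z-o[2])/d[2]
def tri(*rs):
    A=sum(np.eye(3)-np.outer(d,d) for o,d in rs);b=sum((np.eye(3)-np.outer(d,d))@o for o,d in rs)
    p=np.linalg.solve(A,b);return p,[np.linalg.norm((np.eye(3)-np.outer(d,d))@(p-o)) for o,d in rs]
def proj(n,p,c=None):
    i,T=c or cam(n);q=T[:3,:3]@p+T[:3,3];return np.array([i["cx"]+i["fx"]*q[0]/-q[2],i["cy"]+i["fy"]*q[1]/q[2]])
E
python3 - <<'E'
import cv2,numpy as np
a=cv2.imread("pics/top0.png")[190:330,270:460];b=cv2.imread("pics/side0.png")[165:305,225:415]
f=lambda x:cv2.resize(x,None,fx=4,fy=4,interpolation=cv2.INTER_CUBIC)
a=f(a)[:,:];b=f(b)
for im,(u0,v0) in((a,(270,190)),(b,(225,165))):
    for k in range(0,190,10): cv2.putText(im,str(u0+k) if k%20==0 else "|",(k*4,10),0,.35,(0,255,255),1)
    for k in range(0,140,10): cv2.putText(im,str(v0+k) if k%20==0 else "-",(0,k*4+4),0,.35,(0,255,255),1)
cv2.imwrite("pics/c1.png",a);cv2.imwrite("pics/c2.png",b)
E
```

```text
(no output)
```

View pics/c1.png

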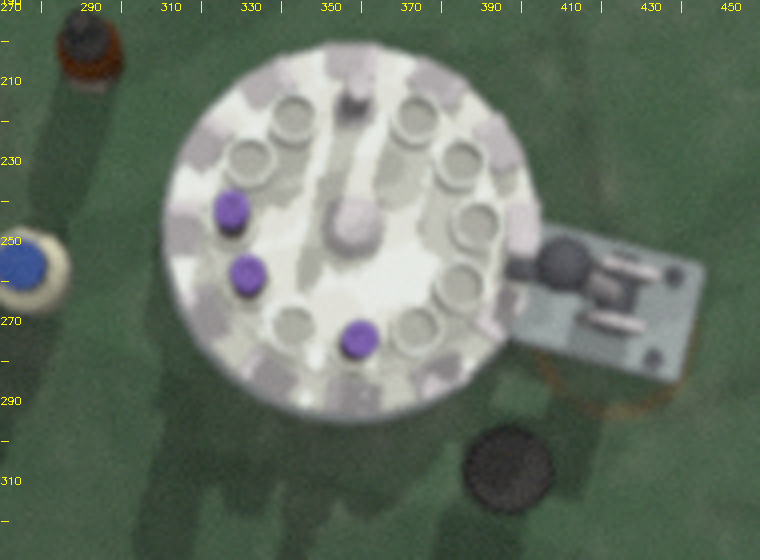

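View pics/c2.png

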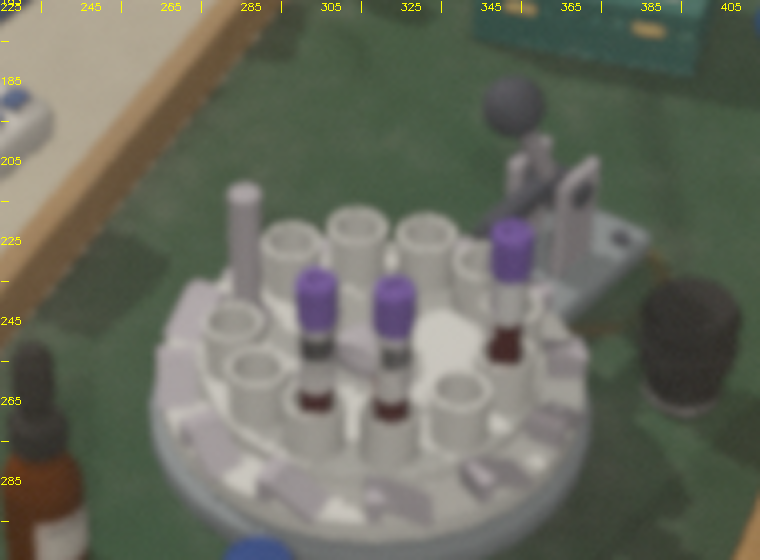

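```bash
python3 - <<'E'
from h import *
np.set_printoptions(precision=4,suppress=True)
C=onz("top",(357.9,248),.036);print("centre",C,"edge",onz("top",(310.8,248),.036)[1],onz("top",(405,248),.036)[1], onz("top",(357.9,200.5),.036)[0],onz("top",(357.9,295.5),.036)[0])
B,e=tri(ray("top",(411,255.8)),ray("side",(353.5,191.2)));print("ball",B,e)
P,e=tri(ray("top",(358.3,215.5)),ray("side",(286,212.5)));print("peg",P,e, "side at .095",onz("side",(286,212.5),.095))
d=B-C;print("ball from C",np.hypot(*d[:2]),"base +y ang",np.degrees(np.arctan2(-d[1],-d[0])))
d=P-C;print("peg from C",np.hypot(*d[:2]),np.degrees(np.arctan2(d[1],d[0])))
a=np.array([onz("top",uv,.034)[:2] for uv in [(311,248)]])
for n,uv in dict(t0=(332,258.7),t1=(328,242.5),t2=(359.9,275)).items():
    p=onz("top",uv,.111);d=p-C;print(n,p,np.hypot(*d[:2]),np.degrees(np.arctan2(d[1],d[0])))
for uv in[(438.5,258.8),(433.5,279.5)]:
    print("screw",onz("top",uv,.012))
print("eyepiece",onz("top",(397,307),.046),"oil",onz("top",(275,256),.066),"drop",onz("top",(291.5,199),.102))
M=onz("top",(422.5,260.5),.05)
print("pivot~",M,np.hypot(*(M-C)[:2]),np.degrees(np.arctan2(*(C-M)[1::-1])))
E
```

```text
centre [ 0.4931 -0.0726  0.036 ] edge 0.00865174320456933 -0.15377686945330427 0.5760903784421186 0.41141673770712506
ball [ 0.4736 -0.1552  0.1016] [np.float64(0.00019036314385322825), np.float64(0.00019036314385320217)]
peg [ 0.5434 -0.0699  0.0984] [np.float64(0.0033533601001066904), np.float64(0.0033533601001065217)] side at .095 [ 0.5487 -0.0734  0.095 ]
ball from C 0.08489161041121691 base +y ang 76.73504323047925
peg from C 0.05038848172698075 3.0297942508151694
t0 [ 0.4687 -0.0277  0.111 ] 0.05113015378908137 118.46615826648673
t1 [ 0.4949 -0.0214  0.111 ] 0.05123355736530124 88.04745597729965
t2 [ 0.4424 -0.072   0.111 ] 0.050727481110812433 179.32454039612182
screw [ 0.4755 -0.2152  0.012 ]
screw [ 0.4392 -0.2056  0.012 ]
eyepiece [ 0.3914 -0.1372  0.046 ] oil [0.4775 0.0677 0.066 ] drop [0.5676 0.0378 0.102 ]
pivot~ [ 0.4697 -0.1814  0.05  ] 0.11124055776489444 77.87289582032179
```

Call:
send_rows(
  claw=1,
  increments=[
    {"delta_pos": [12, -36, 0], "rot": [0, 0, 0.0065]},
    {"delta_pos": [12, -36, 0], "rot": [0, 0, 0.0065]},
    {"delta_pos": [12, -36, 0], "rot": [0, 0, 0.0065]},
    {"delta_pos": [12, -36, 0], "rot": [0, 0, 0.0065]},
    {"delta_pos": [12, -36, 0], "rot": [0, 0, 0.0065]},
    {"delta_pos": [12, -36, 0], "rot": [0, 0, 0.0065]},
    {"delta_pos": [12, -36, 0], "rot": [0, 0, 0.0065]},
    {"delta_pos": [12, -36, 0], "rot": [0, 0, 0.0065]},
    {"delta_pos": [12, -36, 0], "rot": [0, 0, 0.0065]},
    {"delta_pos": [12, -36, 0], "rot": [0, 0, 0.0065]},
    {"delta_pos": [12, -36, 0], "rot": [0, 0, 0.0065]},
    {"delta_pos": [12, -36, 0], "rot": [0, 0, 0.0065]},
    {"delta_pos": [12, -36, 0], "rot": [0, 0, 0.0065]},
    {"delta_pos": [12, -36, 0], "rot": [0, 0, 0.0065]},
    {"delta_pos": [12, -36, 0], "rot": [0, 0, 0.0065]},
    {"delta_pos": [12, -36, 0], "rot": [0, 0, 0.0065]},
    {"delta_pos": [12, -36, 0], "rot": [0, 0, 0.0065]},
    {"delta_pos": [12, -36, 0], "rot": [0, 0, 0.0065]},
    {"delta_pos": [12, -36, 0], "rot": [0, 0, 0.0065]},
    {"delta_pos": [12, -36, 0], "rot": [0, 0, 0.0065]},
  ],
)

```text
t: 1.77
tool_pos: [0.4768, -0.1475, 0.2937]
eef_rot: [-0.002, 0.116, 0.993, -0.003]
ft_force: [0.3, 0.3, 1.1]
width: -0.006
```

Call:
send_rows(
  increments=[
    {"delta_pos": [2, 14, 0], "rot": [0, 0, 0]},
    {"delta_pos": [2, 14, 0], "rot": [0, 0, 0]},
    {"delta_pos": [0, 0, 0], "rot": [0, 0, 0]},
  ],
)

```text
t: 2.02
tool_pos: [0.4817, -0.1279, 0.2923]
eef_rot: [-0.003, 0.123, 0.992, -0.004]
ft_force: [-0.4, -0.4, 0.2]
width: -0.001
```

```bash
python3 - <<'E'
from h import *
np.set_printoptions(precision=4,suppress=True)
s=manip.sense();print(s["t"],s["tool_pos"],s["eef_rot"],s["ft_force"])
c=cam("wrist");im=manip.camera("wrist")[...,::-1].copy();print(c)
for n,p in dict(C=(.493,-.0725,.044),ball=(.4736,-.1552,.102),peg=(.545,-.072,.095),t0=(.4949,-.0214,.111),t1=(.4687,-.0277,.111),t2=(.4424,-.072,.111)).items():
    q=proj("wrist",np.array(p),c);print(n,q);cv2.circle(im,tuple(int(x) for x in q),4,(0,255,0),1)
for dx in(-.011,.011):
  for dy in(-.0145,.0145):
    from scipy.spatial.transform import Rotation as R
    w,x,y,z=s["eef_rot"];q=proj("wrist",s["tool_pos"]+R.from_quat([x,y,z,w]).apply([dx,dy,.073]),c);print("tip",q);cv2.circle(im,tuple(int(x) for x in q),4,(0,0,255),1)
cv2.imwrite("pics/w1.png",im)
E
```

```text
2.0167 [ 0.4817 -0.1279  0.2923] [-0.0035  0.1225  0.9925 -0.0037] [-0.4031 -0.395   0.1554]
({'fx': 375.6107844637381, 'fy': 375.6107844637381, 'cx': 319.2886268161107, 'cy': 234.94238085965276, 'world_to_cam': array([[ 0.2411,  0.9704, -0.0095,  0.0117],
       [-0.9305,  0.2284, -0.2865,  0.5102],
       [-0.2758,  0.0779,  0.958 , -0.2267],
       [ 0.    ,  0.    ,  0.    ,  1.    ]])}, array([[ 0.2411,  0.9704, -0.0095,  0.0117],
       [-0.9305,  0.2284, -0.2865,  0.5102],
       [-0.2758,  0.0779,  0.958 , -0.2267],
       [ 0.    ,  0.    ,  0.    ,  1.    ]]))
C [388.1414 209.2844]
ball [283.7737 228.2662]
peg [412.4493 287.2297]
t0 [477.9382 216.0676]
t1 [463.6382 181.3454]
t2 [391.1361 158.7858]
tip [288.0223 327.592 ]
tip [355.0311 327.7619]
tip [286.8445 280.7939]
tip [356.6131 280.9651]
```

View pics/w1.png

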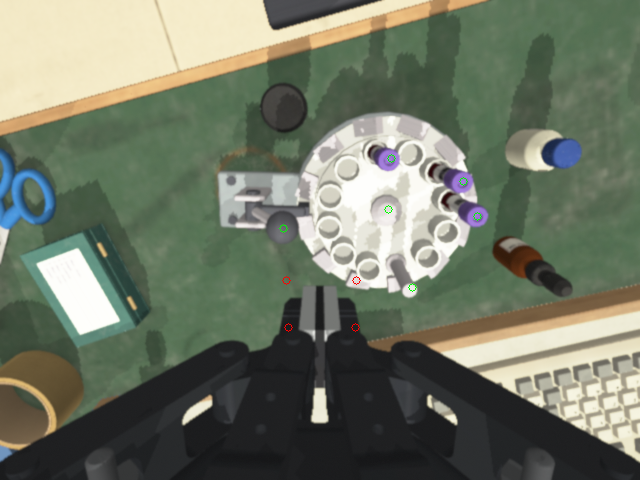

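The wrist view confirms the localisation: the green marks sit on the ball (283,228), hub, peg top (410,290) and tube caps. The shut finger is about 29 mm wide as assumed. I'll shift inwards, then descend.

Call:
send_rows(
  increments=[
    {"delta_pos": [0, 12, 0], "rot": [0, 0, 0]},
    {"delta_pos": [0, 0, 0], "rot": [0, 0, 0]},
    {"delta_pos": [0, 0, -15], "rot": [0, 0, 0]},
    {"delta_pos": [0, 0, -20], "rot": [0, 0, 0]},
    {"delta_pos": [0, 0, -20], "rot": [0, 0, 0]},
    {"delta_pos": [0, 0, -20], "rot": [0, 0, 0]},
    {"delta_pos": [0, 0, -20], "rot": [0, 0, 0]},
    {"delta_pos": [0, 0, 0], "rot": [0, 0, 0]},
  ],
)

```text
t: 2.73
tool_pos: [0.4809, -0.1118, 0.1962]
eef_rot: [-0.0, 0.118, 0.993, -0.006]
ft_force: [0.3, -0.2, -0.5]
width: -0.002
```

Call:
send_rows(
  increments=[
    {"delta_pos": [0, 0, -15], "rot": [0, 0, 0]},
    {"delta_pos": [0, 0, -15], "rot": [0, 0, 0]},
    {"delta_pos": [0, 0, 0], "rot": [0, 0, 0]},
    {"delta_pos": [-1, -4, 0], "rot": [0, 0, 0]},
    {"delta_pos": [-1, -4, 0], "rot": [0, 0, 0]},
    {"delta_pos": [-1, -4, 0], "rot": [0, 0, 0]},
    {"delta_pos": [-1, -4, 0], "rot": [0, 0, 0]},
    {"delta_pos": [-1, -4, 0], "rot": [0, 0, 0]},
    {"delta_pos": [-1, -4, 0], "rot": [0, 0, 0]},
    {"delta_pos": [-1, -4, 0], "rot": [0, 0, 0]},
    {"delta_pos": [-1, -4, 0], "rot": [0, 0, 0]},
  ],
)

```text
t: 3.65
tool_pos: [0.476, -0.1437, 0.1783]
eef_rot: [0.003, 0.117, 0.993, -0.003]
ft_force: [-6.3, 7.8, 12.1]
width: 0.001
```

```bash
python3 - <<'E'
from h import *
np.set_printoptions(precision=4,suppress=True)
for n in("top","side"):
    im=manip.camera(n)[...,::-1]; cv2.imwrite(f"pics/{n}1.png",im)
    (u,v)=(320,190) if n=="top" else (265,120)
    a=cv2.resize(im[v:v+130,u:u+130],None,fx=3,fy=3,interpolation=cv2.INTER_CUBIC)
    o=a if n=="top" else np.hstack([o,a])
cv2.imwrite("pics/c3.png",o)
s=manip.sense();print(s["t"],s["tool_pos"],s["eef_rot"],s["ft_force"],s["wrist_torque"],s["qvel"])
E
```

```text
3.75 [ 0.4765 -0.1445  0.1786] [ 0.0045  0.1175  0.9931 -0.0038] [-2.4375  6.5421 10.1195] [ 0.8415  0.512  -0.0575] [ 0.0047  0.003   0.004  -0.0005 -0.0112  0.0061]
```

View pics/c3.png

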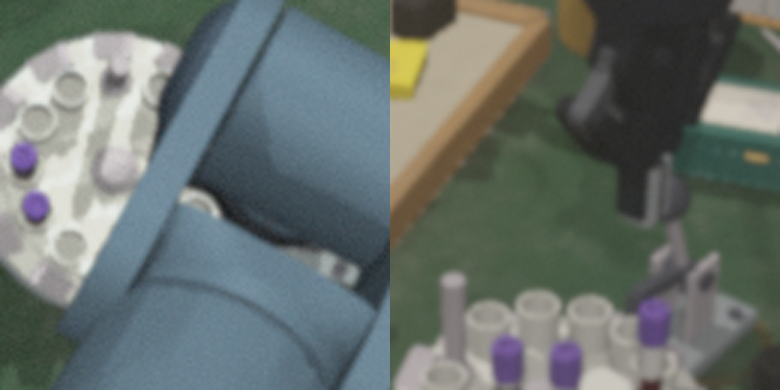

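The side view shows the finger beside the ball at about crop (650,195), (675,190) with the lever partly up. The tip sits too high (z = 0.105), so it bears on the ball from above (10 N upward). I'll back off, lower the tip and push again at the equator.

Call:
send_rows(
  increments=[
    {"delta_pos": [1, 7, 0], "rot": [0, 0, 0]},
    {"delta_pos": [2, 7, 0], "rot": [0, 0, 0]},
    {"delta_pos": [2, 7, 0], "rot": [0, 0, 0]},
    {"delta_pos": [1, 7, 0], "rot": [0, 0, 0]},
    {"delta_pos": [0, 0, 0], "rot": [0, 0, 0]},
    {"delta_pos": [0, 0, -8], "rot": [0, 0, 0]},
    {"delta_pos": [0, 0, -8], "rot": [0, 0, 0]},
    {"delta_pos": [0, 0, -8], "rot": [0, 0, 0]},
    {"delta_pos": [0, 0, 0], "rot": [0, 0, 0]},
  ],
)

```text
t: 4.5
tool_pos: [0.4832, -0.1152, 0.1537]
eef_rot: [0.006, 0.118, 0.993, -0.005]
ft_force: [-0.1, 0.6, -0.2]
width: 0.003
```

Call:
send_rows(
  increments=[
    {"delta_pos": [-1, -4, 0], "rot": [0, 0, 0]},
    {"delta_pos": [-1, -4, 0], "rot": [0, 0, 0]},
    {"delta_pos": [-1, -4, 0], "rot": [0, 0, 0]},
    {"delta_pos": [-1, -4, 0], "rot": [0, 0, 0]},
    {"delta_pos": [-1, -4, 0], "rot": [0, 0, 0]},
    {"delta_pos": [-1, -4, 0], "rot": [0, 0, 0]},
  ],
)

```text
t: 5.0
tool_pos: [0.4763, -0.1415, 0.1526]
eef_rot: [0.005, 0.118, 0.993, -0.004]
ft_force: [-0.4, 1.5, 0.4]
width: -0.001
```

Call:
send_rows(
  increments=[
    {"delta_pos": [-1, -4, 0], "rot": [0, 0, 0]},
    {"delta_pos": [-1, -4, 0], "rot": [0, 0, 0]},
    {"delta_pos": [-1, -4, 0], "rot": [0, 0, 0]},
    {"delta_pos": [-1, -4, 0], "rot": [0, 0, 0]},
    {"delta_pos": [-1, -4, 0], "rot": [0, 0, 0]},
    {"delta_pos": [-1, -4, 0], "rot": [0, 0, 0]},
    {"delta_pos": [0, 0, 0], "rot": [0, 0, 0]},
  ],
)

```text
t: 5.58
tool_pos: [0.4698, -0.1699, 0.1535]
eef_rot: [0.006, 0.118, 0.993, -0.005]
ft_force: [-0.1, -1.0, 0.3]
width: 0.003
```

Call:
send_rows(
  increments=[
    {"delta_pos": [2, 8, 0], "rot": [0, 0, 0]},
    {"delta_pos": [0, 0, 25], "rot": [0, 0, 0]},
    {"delta_pos": [0, 0, 25], "rot": [0, 0, 0]},
    {"delta_pos": [0, 0, 25], "rot": [0, 0, 0]},
    {"delta_pos": [16, 25, 8], "rot": [0, 0, 0]},
    {"delta_pos": [16, 25, 8], "rot": [0, 0, 0]},
    {"delta_pos": [16, 25, 8], "rot": [0, 0, 0]},
    {"delta_pos": [16, 22, 8], "rot": [0, 0, 0]},
    {"delta_pos": [10, 14, 8], "rot": [0, 0, 0]},
    {"delta_pos": [0, 0, 0], "rot": [0, 0, 0]},
    {"delta_pos": [0, 0, 0], "rot": [0, 0, 0]},
  ],
)

```text
t: 6.5
tool_pos: [0.5468, -0.0383, 0.2729]
eef_rot: [0.005, 0.119, 0.993, -0.002]
ft_force: [0.5, 0.8, 0.0]
width: -0.001
```

```bash
python3 - <<'E'
from h import *
np.set_printoptions(precision=4,suppress=True)
s=manip.sense();print(s["t"],s["tool_pos"],s["eef_rot"],s["ft_force"])
c=cam("wrist");w=manip.camera("wrist")[...,::-1].copy()
for n,p in dict(C=(.493,-.0725,.044),peg=(.545,-.072,.095),up=(.493-.247*.145,-.0725-.969*.145,.102),dn=(.4736,-.1552,.102)).items():
    q=proj("wrist",np.array(p),c);print(n,q);cv2.circle(w,tuple(int(x) for x in q),4,(0,255,0),1)
t=manip.camera("side")[...,::-1]
a=cv2.resize(t[150:300,240:400],None,fx=2,fy=2,interpolation=cv2.INTER_CUBIC)
cv2.imwrite("pics/w2.png",np.hstack([cv2.resize(w,(480,360)),np.pad(a,((0,60),(0,0),(0,0)))]))
E
```

```text
6.5 [ 0.5468 -0.0383  0.2729] [ 0.0045  0.1187  0.9929 -0.0023] [0.5474 0.7682 0.0358]
C [263.3146 158.0073]
peg [273.9688 239.4363]
up [ 22.5289 164.3776]
dn [117.1129 168.3084]
```

View pics/w2.png

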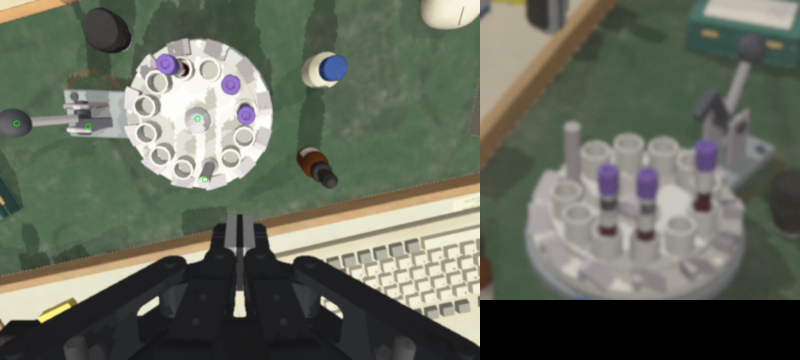

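Pawl is up: the ball is at (20,164) in full-resolution wrist pixels, matching the predicted "up" position (22,164). Next I descend beside the peg on its anticlockwise side.

Call:
send_rows(
  increments=[
    {"delta_pos": [6, 0, -15], "rot": [0, 0, 0]},
    {"delta_pos": [0, 0, -20], "rot": [0, 0, 0]},
    {"delta_pos": [0, 0, -20], "rot": [0, 0, 0]},
    {"delta_pos": [0, 0, -20], "rot": [0, 0, 0]},
    {"delta_pos": [0, 0, -20], "rot": [0, 0, 0]},
    {"delta_pos": [0, 0, 0], "rot": [0, 0, 0]},
    {"delta_pos": [0, 0, 0], "rot": [0, 0, 0]},
  ],
)

```text
t: 7.18
tool_pos: [0.5475, -0.0449, 0.1716]
eef_rot: [0.002, 0.125, 0.992, -0.003]
ft_force: [0.2, -0.7, 0.2]
width: -0.003
```

Call:
send_rows(
  increments=[
    {"delta_pos": [5, 4, 0], "rot": [0, 0, 0]},
    {"delta_pos": [0, 2, 0], "rot": [0, 0, 0]},
    {"delta_pos": [0, 1, -12], "rot": [0, 0, 0]},
    {"delta_pos": [0, 1, -12], "rot": [0, 0, 0]},
    {"delta_pos": [0, 0, 0], "rot": [0, 0, 0]},
  ],
)

```text
t: 7.6
tool_pos: [0.5545, -0.0378, 0.15]
eef_rot: [0.006, 0.126, 0.992, -0.003]
ft_force: [-0.7, 0.7, -0.3]
width: 0.004
```

Call:
send_rows(
  increments=[
    {"delta_pos": [-0.7, -2.9, 0], "rot": [0, 0, 0]},
    {"delta_pos": [-0.7, -2.9, 0], "rot": [0, 0, 0]},
    {"delta_pos": [-0.7, -2.9, 0], "rot": [0, 0, 0]},
    {"delta_pos": [-0.7, -2.9, 0], "rot": [0, 0, 0]},
    {"delta_pos": [-0.7, -2.9, 0], "rot": [0, 0, 0]},
    {"delta_pos": [-0.7, -2.9, 0], "rot": [0, 0, 0]},
    {"delta_pos": [-0.7, -2.9, 0], "rot": [0, 0, 0]},
    {"delta_pos": [-0.7, -2.9, 0], "rot": [0, 0, 0]},
    {"delta_pos": [0, 0, 0], "rot": [0, 0, 0]},
  ],
)

```text
t: 8.35
tool_pos: [0.5493, -0.063, 0.1506]
eef_rot: [0.007, 0.126, 0.992, -0.002]
ft_force: [0.2, 0.4, -1.0]
width: 0.001
```

```bash
cat > meas.py <<'E'
from h import *
np.set_printoptions(precision=4,suppress=True)
def purple(n,im):
    h=cv2.cvtColor(im,cv2.COLOR_RGB2HSV);m=cv2.inRange(h,(118,80,60),(150,255,255))
    k,_,st,ce=cv2.connectedComponentsWithStats(m);return [(ce[i].round(1),st[i,4]) for i in range(1,k) if st[i,4]>15]
s=manip.sense();print(s["t"],s["tool_pos"],s["eef_rot"],s["ft_force"])
C=np.array([.493,-.0725,.105])
for n in("top","side","wrist"):
    c=cam(n);im=manip.camera(n);cv2.imwrite("pics/m_%s_%.2f.png"%(n,s["t"]),im[...,::-1])
    for uv,a in purple(n,im):
        o,d=ray(n,uv,c);p=o+d*(.103-o[2])/d[2];q=p-C
        if np.hypot(*q[:2])<.09: print(n,uv,a,"r %.4f ang %.1f"%(np.hypot(*q[:2]),np.degrees(np.arctan2(q[1],q[0]))%360))
E
python3 meas.py; python3 - <<'E'
import sys;sys.path.insert(0,'.')
import cv2,numpy as np
from h import *
# same measure on the first pictures for reference
C=np.array([.493,-.0725,.105])
for n in("top","side"):
    im=cv2.imread(f"pics/{n}0.png")[...,::-1].copy()
    h=cv2.cvtColor(im,cv2.COLOR_RGB2HSV);m=cv2.inRange(h,(118,80,60),(150,255,255))
    k,_,st,ce=cv2.connectedComponentsWithStats(m)
    for i in range(1,k):
        if st[i,4]>15:
            p=onz(n,ce[i],.103);q=p-C
            if np.hypot(*q[:2])<.09: print("ref",n,ce[i].round(1),"r %.4f ang %.1f"%(np.hypot(*q[:2]),np.degrees(np.arctan2(q[1],q[0]))%360))
E
```

```text
8.35 [ 0.5493 -0.063   0.1506] [ 0.0071  0.1256  0.992  -0.0025] [ 0.201   0.3549 -1.0078]
side [350.2 230.4] 105 r 0.0488 ang 168.3
side [298.  237.4] 110 r 0.0547 ang 76.7
side [317.4 241.7] 98 r 0.0532 ang 106.7
wrist [223.8  21.4] 2613 r 0.0484 ang 170.7
wrist [389.  104.7] 2487 r 0.0503 ang 107.4
wrist [410. 190.] 2354 r 0.0509 ang 76.8
ref top [327.4 242.2] r 0.0521 ang 86.4
ref top [331.6 258.2] r 0.0509 ang 116.6
ref top [359.4 274.6] r 0.0496 ang 178.9
ref side [352.5 226.8] r 0.0481 ang 178.9
ref side [303.6 239.4] r 0.0542 ang 86.0
ref side [323.1 241.2] r 0.0519 ang 115.2
```

Call:
send_rows(
  increments=[
    {"delta_pos": [-0.7, -2.9, 0], "rot": [0, 0, 0]},
    {"delta_pos": [-0.7, -2.9, 0], "rot": [0, 0, 0]},
    {"delta_pos": [-0.7, -2.9, 0], "rot": [0, 0, 0]},
    {"delta_pos": [-0.7, -2.9, 0], "rot": [0, 0, 0]},
    {"delta_pos": [0, 0, 0], "rot": [0, 0, 0]},
  ],
)

```text
t: 8.92
tool_pos: [0.5466, -0.0746, 0.1506]
eef_rot: [0.007, 0.125, 0.992, -0.002]
ft_force: [0.9, -0.2, 1.0]
width: -0.0
```

```bash
python3 meas.py
```

```text
8.9167 [ 0.5466 -0.0746  0.1506] [ 0.0074  0.1251  0.9921 -0.002 ] [ 0.9302 -0.2429  1.032 ]
side [291.5 233.7] 102 r 0.0550 ang 64.1
side [344.5 236.1] 97 r 0.0514 ang 151.1
side [305.7 240.6] 99 r 0.0552 ang 89.8
wrist [310.1  20.4] 2208 r 0.0488 ang 156.5
wrist [444.9 139.8] 2739 r 0.0510 ang 94.1
wrist [443.9 223.5] 2458 r 0.0518 ang 64.3
```

Call:
send_rows(
  increments=[
    {"delta_pos": [-0.5, -2.0, 0], "rot": [0, 0, 0]},
    {"delta_pos": [-0.5, -2.0, 0], "rot": [0, 0, 0]},
    {"delta_pos": [0, 0, 0], "rot": [0, 0, 0]},
  ],
)

```text
t: 9.32
tool_pos: [0.5454, -0.0782, 0.1505]
eef_rot: [0.007, 0.125, 0.992, -0.002]
ft_force: [0.2, -0.4, -1.7]
width: -0.005
```

Call:
send_rows(
  increments=[
    {"delta_pos": [1, 5, 0], "rot": [0, 0, 0]},
    {"delta_pos": [1, 5, 0], "rot": [0, 0, 0]},
    {"delta_pos": [0, 2, 25], "rot": [0, 0, 0]},
    {"delta_pos": [0, 0, 30], "rot": [0, 0, 0]},
    {"delta_pos": [-10, 0, 30], "rot": [0, 0, 0]},
    {"delta_pos": [-15, 0, 30], "rot": [0, 0, 0]},
    {"delta_pos": [-20, -10, 0], "rot": [0, 0, 0]},
    {"delta_pos": [-20, -20, 0], "rot": [0, 0, 0]},
    {"delta_pos": [0, -20, 0], "rot": [0, 0, 0]},
    {"delta_pos": [0, 0, 0], "rot": [0, 0, 0]},
    {"delta_pos": [0, 0, 0], "rot": [0, 0, 0]},
  ],
)

```text
t: 10.23
tool_pos: [0.4789, -0.1127, 0.271]
eef_rot: [0.007, 0.122, 0.992, -0.003]
ft_force: [-0.3, 0.4, -1.3]
width: -0.002
```

```bash
python3 meas.py; python3 - <<'E'
from h import *
import glob
w=cv2.imread(sorted(glob.glob("pics/m_wrist_*.png"),key=lambda f:float(f[:-4].split("_")[-1]))[-1])
c=cam("wrist")
for n,p in dict(C=(.493,-.0725,.044)).items():print(n,proj("wrist",np.array(p),c))
for a in(-24.5,-29.5):
    t=np.radians(a);p=np.array([.493+.052*np.cos(t),-.0725+.052*np.sin(t),.095]);print(a,proj("wrist",p,c))
cv2.imwrite("pics/w3.png",w)
E
```

```text
10.2333 [ 0.4789 -0.1127  0.271 ] [ 0.0068  0.1223  0.9925 -0.0032] [-0.3082  0.3778 -1.3032]
top [329.6 234.1] 123 r 0.0512 ang 71.3
side [289.8 232.2] 112 r 0.0549 ang 59.8
side [342.7 236.3] 106 r 0.0502 ang 148.5
side [301.5 237.8] 105 r 0.0526 ang 81.4
wrist [406.4 168.2] 537 r 0.0489 ang 153.3
wrist [460.5 228. ] 609 r 0.0500 ang 86.1
wrist [457.3 261. ] 584 r 0.0519 ang 59.6
C [373.12659813 217.39646348]
-24.5 [365.97241332 303.52588354]
-29.5 [359.94486973 302.23394656]
```

View pics/w3.png

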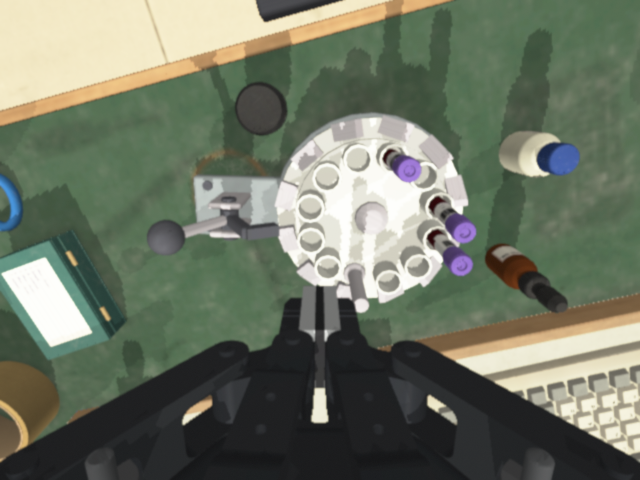

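The wrist view shows the pawl still up (ball at (166,237)) and the peg top at (360,304), near the expected −30° place (360,302). The tube caps give −26 to −30°, so I'll measure the angle better from the empty sleeve rims, modulo 30°, against the starting picture.

```bash
cat > sleeves.py <<'E'
from h import *
def sleeves(im,c):
    g=cv2.medianBlur(cv2.cvtColor(im,cv2.COLOR_BGR2GRAY),3);g=cv2.resize(g,None,fx=3,fy=3,interpolation=cv2.INTER_CUBIC)
    h=cv2.HoughCircles(g,cv2.HOUGH_GRADIENT,1.5,45,param1=80,param2=28,minRadius=30,maxRadius=52)
    pts=[]
    for x,y,r in h[0]:
        uv=((x-1)/3,(y-1)/3);o,d=ray("",uv,c);p=o+d*(.056-o[2])/d[2]
        if .044<np.hypot(*(p-[.493,-.0725,0])[:2])<.06: pts.append(p[:2])
    pts=np.array(pts);C=np.array([.493,-.0725])
    for _ in range(5):   # fit centre with r=.052
        d=pts-C;r=np.hypot(*d.T);ok=abs(r-.052)<.004;C=C+np.linalg.lstsq(d[ok]/r[ok,None],(r-.052)[ok],rcond=None)[0]
    d=pts-C;a=np.degrees(np.arctan2(d[:,1],d[:,0]))
    m=np.degrees(np.angle(np.exp(12j*np.radians(a))))/12
    print("n",len(a),"C",C.round(4),"ang",a.round(1),"r",(np.hypot(*d.T)*1000).round(1),"mod30 median %.2f"%np.median(m),m.round(1))
E
python3 - <<'E'
from sleeves import *
i=dict(fx=375.6107844637381,fy=375.6107844637381,cx=319.2886,cy=234.9424)
T=np.array([[0.2411,0.9704,-0.0095,0.0117],[-0.9305,0.2284,-0.2865,0.5102],[-0.2758,0.0779,0.958,-0.2267],[0,0,0,1]])
sleeves(cv2.imread("pics/w1.png"),(i,T)); sleeves(cv2.imread("pics/w3.png"),cam("wrist"))
E
```

```text
n 14 C [ 0.4942 -0.0722] ang [-119.3  -91.9  -32.7 -148.8  172.9  -67.9   94.3  151.4   26.4   61.3
  118.1 -176.5   83.6   -6.5] r [53.3 53.7 52.1 52.2 45.9 49.3 44.2 50.4 53.4 43.2 50.2 54.  54.3 43.5] mod30 median -1.91 [ 0.7 -1.9 -2.7  1.2 -7.1 -7.9  4.3  1.4 -3.6  1.3 -1.9  3.5 -6.4 -6.5]
n 13 C [ 0.4953 -0.0745] ang [-178.8 -119.  -148.9    3.2   68.3  -88.6  154.9  136.6   92.5   32.2
  -56.6  122.5  -31.5] r [52.4 51.5 52.5 50.1 46.  51.7 53.9 49.7 51.1 54.8 53.3 53.  44.7] mod30 median 2.19 [  1.2   1.    1.1   3.2   8.3   1.4   4.9 -13.4   2.5   2.2   3.4   2.5
  -1.5]
```

All three measures agree: tubes give 27.6°, finger travel about 27° and sleeves about 27.5°. I need roughly 2.5 mm more at the peg, so I'm going back.

Call:
send_rows(
  increments=[
    {"delta_pos": [15, 13, 0], "rot": [0, 0, 0]},
    {"delta_pos": [20, 17, 0], "rot": [0, 0, 0]},
    {"delta_pos": [20, 17, 0], "rot": [0, 0, 0]},
    {"delta_pos": [15, 13, 0], "rot": [0, 0, 0]},
    {"delta_pos": [0, 0, 0], "rot": [0, 0, 0]},
    {"delta_pos": [0, 2, -15], "rot": [0, 0, 0]},
    {"delta_pos": [0, 2, -20], "rot": [0, 0, 0]},
    {"delta_pos": [0, 2, -20], "rot": [0, 0, 0]},
    {"delta_pos": [0, 0, -15], "rot": [0, 0, 0]},
    {"delta_pos": [0, 0, 0], "rot": [0, 0, 0]},
    {"delta_pos": [0, 0, 0], "rot": [0, 0, 0]},
  ],
)

```text
t: 11.3
tool_pos: [0.5519, -0.0355, 0.1948]
eef_rot: [0.003, 0.116, 0.993, -0.003]
ft_force: [0.2, -0.2, 0.6]
width: 0.001
```

Call:
send_rows(
  increments=[
    {"delta_pos": [0, 0, -15], "rot": [0, 0, 0]},
    {"delta_pos": [0, 0, -20], "rot": [0, 0, 0]},
    {"delta_pos": [0, 0, -8], "rot": [0, 0, 0]},
    {"delta_pos": [0, 0, 0], "rot": [0, 0, 0]},
    {"delta_pos": [-1, -6, 0], "rot": [0, 0, 0]},
    {"delta_pos": [-1, -6, 0], "rot": [0, 0, 0]},
    {"delta_pos": [-1, -6, 0], "rot": [0, 0, 0]},
    {"delta_pos": [-1, -6, 0], "rot": [0, 0, 0]},
    {"delta_pos": [-1, -5, 0], "rot": [0, 0, 0]},
    {"delta_pos": [0, 0, 0], "rot": [0, 0, 0]},
  ],
)

```text
t: 12.13
tool_pos: [0.5506, -0.069, 0.1604]
eef_rot: [0.01, 0.116, 0.993, -0.004]
ft_force: [0.3, -0.9, -0.7]
width: 0.003
```

Call:
send_rows(
  increments=[
    {"delta_pos": [-1, 0, -4], "rot": [0, 0, 0]},
    {"delta_pos": [-1, 0, -4], "rot": [0, 0, 0]},
    {"delta_pos": [-1, -2.5, 0], "rot": [0, 0, 0]},
    {"delta_pos": [-1, -2.5, 0], "rot": [0, 0, 0]},
    {"delta_pos": [-0.5, -2, 0], "rot": [0, 0, 0]},
    {"delta_pos": [0, 0, 0], "rot": [0, 0, 0]},
  ],
)

```text
t: 12.63
tool_pos: [0.5455, -0.0769, 0.1517]
eef_rot: [0.01, 0.116, 0.993, -0.004]
ft_force: [-0.6, 1.2, 0.7]
width: -0.001
```

Call:
send_rows(
  increments=[
    {"delta_pos": [-0.4, -1.6, 0], "rot": [0, 0, 0]},
    {"delta_pos": [-0.4, -1.6, 0], "rot": [0, 0, 0]},
    {"delta_pos": [0, -0.6, 0], "rot": [0, 0, 0]},
    {"delta_pos": [0, 0, 0], "rot": [0, 0, 0]},
  ],
)

```text
t: 12.97
tool_pos: [0.5444, -0.0804, 0.1515]
eef_rot: [0.01, 0.116, 0.993, -0.004]
ft_force: [0.1, 0.6, 0.2]
width: 0.002
```

```bash
python3 meas.py
```

```text
12.9667 [ 0.5444 -0.0804  0.1515] [ 0.0097  0.1159  0.9932 -0.0036] [0.101  0.6254 0.1862]
side [288.8 231.3] 115 r 0.0549 ang 57.3
side [341.5 236.9] 99 r 0.0504 ang 146.0
side [300.5 238.4] 102 r 0.0545 ang 80.9
wrist [362.1  26.2] 2794 r 0.0494 ang 149.3
wrist [473. 182.] 2822 r 0.0514 ang 80.7
wrist [459.1 244.8] 2511 r 0.0523 ang 57.3
```

Turn now reads 29–30°, and the wrist tubes and finger travel agree. I'm withdrawing and moving to the outer side of the ball.

Call:
send_rows(
  increments=[
    {"delta_pos": [1, 5, 0], "rot": [0, 0, 0]},
    {"delta_pos": [1, 5, 0], "rot": [0, 0, 0]},
    {"delta_pos": [0, 2, 25], "rot": [0, 0, 0]},
    {"delta_pos": [0, 0, 30], "rot": [0, 0, 0]},
    {"delta_pos": [0, 0, 30], "rot": [0, 0, 0]},
    {"delta_pos": [-10, -10, 20], "rot": [0, 0, 0]},
    {"delta_pos": [-15, -25, 0], "rot": [0, 0, 0]},
    {"delta_pos": [-15, -30, 0], "rot": [0, 0, 0]},
    {"delta_pos": [-15, -30, 0], "rot": [0, 0, 0]},
    {"delta_pos": [-15, -30, 0], "rot": [0, 0, 0]},
    {"delta_pos": [-15, -30, 0], "rot": [0, 0, 0]},
    {"delta_pos": [-12, -20, 0], "rot": [0, 0, 0]},
    {"delta_pos": [0, 0, 0], "rot": [0, 0, 0]},
    {"delta_pos": [0, 0, 0], "rot": [0, 0, 0]},
  ],
)

```text
t: 14.28
tool_pos: [0.4461, -0.2439, 0.2641]
eef_rot: [0.013, 0.111, 0.994, -0.007]
ft_force: [0.1, 0.5, 0.5]
width: -0.001
```

```bash
python3 meas.py; python3 -c "
from h import *
c=cam('wrist')
print(proj('wrist',np.array([.493-.247*.145,-.0725-.969*.145,.102]),c))
C=np.array([.493,-.0725])
for a in(-24.5,-27,-29.5,-32):
    t=np.radians(a);print(a,proj('side',np.array([C[0]+.052*np.cos(t),C[1]+.052*np.sin(t),.095])),proj('top',np.array([C[0]+.052*np.cos(t),C[1]+.052*np.sin(t),.095])))
"
```

```text
14.2833 [ 0.4461 -0.2439  0.2641] [ 0.0126  0.1114  0.9937 -0.0067] [0.0917 0.478  0.4885]
top [331.7 226.4] 54 r 0.0535 ang 57.2
top [327.  244.2] 49 r 0.0528 ang 90.0
top [343.3 270.3] 49 r 0.0502 ang 147.8
side [288.5 231.1] 111 r 0.0550 ang 56.6
side [341.3 236.7] 107 r 0.0499 ang 146.1
side [303.1 239. ] 107 r 0.0538 ang 84.9
wrist [628.9 173.4] 513 r 0.0488 ang 157.7
[371.56187343 240.08044321]
-24.5 [296.98983113 206.15141707] [372.26816679 215.67135561]
-27 [298.15604308 205.55838062] [373.52472507 216.25926906]
-29.5 [299.36145761 204.99769737] [374.75481885 216.9008301 ]
-32 [300.60386845 204.4702109 ] [375.95612774 217.59485312]
```

The turntable reads −29.0° (top, against the starting picture) and −30.8° (side), mean about −30°. I'll descend outside the ball now.

Call:
send_rows(
  increments=[
    {"delta_pos": [1, -9, 0], "rot": [0, 0, 0]},
    {"delta_pos": [0, 0, 0], "rot": [0, 0, 0]},
    {"delta_pos": [0, 0, -15], "rot": [0, 0, 0]},
    {"delta_pos": [0, 0, -20], "rot": [0, 0, 0]},
    {"delta_pos": [0, 0, -20], "rot": [0, 0, 0]},
    {"delta_pos": [0, 0, -20], "rot": [0, 0, 0]},
    {"delta_pos": [0, 0, -12], "rot": [0, 0, 0]},
    {"delta_pos": [0, 0, 0], "rot": [0, 0, 0]},
    {"delta_pos": [0, 0, 0], "rot": [0, 0, 0]},
  ],
)

```text
t: 15.18
tool_pos: [0.4526, -0.2478, 0.175]
eef_rot: [0.014, 0.104, 0.994, -0.007]
ft_force: [0.5, 0.1, 0.4]
width: -0.003
```

Call:
send_rows(
  increments=[
    {"delta_pos": [-2, 0, -10], "rot": [0, 0, 0]},
    {"delta_pos": [-2, 0, -10], "rot": [0, 0, 0]},
    {"delta_pos": [0, 0, 0], "rot": [0, 0, 0]},
    {"delta_pos": [1, 4, 0], "rot": [0, 0, 0]},
    {"delta_pos": [1, 4, 0], "rot": [0, 0, 0]},
    {"delta_pos": [1, 4, 0], "rot": [0, 0, 0]},
    {"delta_pos": [1, 4, 0], "rot": [0, 0, 0]},
    {"delta_pos": [1, 4, 0], "rot": [0, 0, 0]},
    {"delta_pos": [1, 4, 0], "rot": [0, 0, 0]},
  ],
)

```text
t: 15.93
tool_pos: [0.4571, -0.2234, 0.1577]
eef_rot: [0.018, 0.104, 0.994, -0.01]
ft_force: [-0.2, -0.1, 0.3]
width: 0.0
```

Call:
send_rows(
  increments=[
    {"delta_pos": [1, 4, -1], "rot": [0, 0, 0]},
    {"delta_pos": [1, 4, -1], "rot": [0, 0, 0]},
    {"delta_pos": [1, 4, 0], "rot": [0, 0, 0]},
    {"delta_pos": [1, 4, 0], "rot": [0, 0, 0]},
    {"delta_pos": [1, 4, 0], "rot": [0, 0, 0]},
    {"delta_pos": [0, 0, 0], "rot": [0, 0, 0]},
  ],
)

```text
t: 16.43
tool_pos: [0.4629, -0.1997, 0.1555]
eef_rot: [0.018, 0.103, 0.994, -0.009]
ft_force: [-0.2, 0.1, -0.4]
width: -0.004
```

Call:
send_rows(
  increments=[
    {"delta_pos": [-2, -8, 0], "rot": [0, 0, 0]},
    {"delta_pos": [-2, -8, 0], "rot": [0, 0, 0]},
    {"delta_pos": [0, 0, 25], "rot": [0, 0, 0]},
    {"delta_pos": [0, 0, 30], "rot": [0, 0, 0]},
    {"delta_pos": [0, 0, 30], "rot": [0, 0, 0]},
    {"delta_pos": [0, 0, 20], "rot": [0, 0, 0]},
    {"delta_pos": [-10, -25, 10], "rot": [0, 0, 0]},
    {"delta_pos": [-10, -30, 0], "rot": [0, 0, 0]},
    {"delta_pos": [-10, -30, 0], "rot": [0, 0, 0]},
    {"delta_pos": [0, -30, 0], "rot": [0, 0, 0]},
    {"delta_pos": [0, -15, 0], "rot": [0, 0, 0]},
    {"delta_pos": [0, 0, 0], "rot": [0, 0, 0]},
    {"delta_pos": [0, 0, 0], "rot": [0, 0, 0]},
  ],
)

```text
t: 17.52
tool_pos: [0.4216, -0.3603, 0.2775]
eef_rot: [0.017, 0.106, 0.994, -0.011]
ft_force: [0.1, 0.0, 0.4]
width: 0.002
```

```bash
python3 meas.py; python3 - <<'E'
import cv2,numpy as np,glob
L=lambda n:cv2.imread(sorted(glob.glob(f"pics/m_{n}_*.png"),key=lambda f:float(f[:-4].split("_")[-1]))[-1])
f=lambda x:cv2.resize(x,None,fx=3,fy=3,interpolation=cv2.INTER_CUBIC)
a=f(L("top")[190:320,300:430]);b=f(L("side")[165:295,250:380])
cv2.imwrite("pics/c4.png",np.hstack([a,b]))
E
```

```text
17.5167 [ 0.4216 -0.3603  0.2775] [ 0.0174  0.106   0.9941 -0.0113] [0.0911 0.0031 0.421 ]
top [331.7 226.5] 53 r 0.0534 ang 57.4
top [327.3 240.9] 58 r 0.0525 ang 84.2
top [343.3 270.3] 49 r 0.0502 ang 147.8
side [288.5 231.2] 110 r 0.0551 ang 56.8
side [341.3 236.7] 104 r 0.0499 ang 146.1
side [303.7 239.3] 105 r 0.0539 ang 85.9
```

View pics/c4.png

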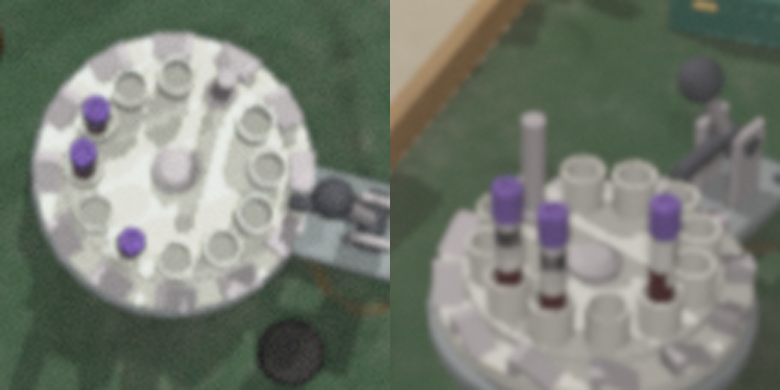

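The ball is back at (410,256) top and (353.3,191.3) side, the same as at the start with the pawl down. The peg has moved one place clockwise and everything is standing. Last, a sub-pixel check against the starting pictures.

```bash
python3 - <<'E'
import cv2,numpy as np,glob
L=lambda n:cv2.imread(sorted(glob.glob(f"pics/m_{n}_*.png"),key=lambda f:float(f[:-4].split("_")[-1]))[-1],0).astype(np.float32)
def cmp(n,k,x,y,h):
    a=cv2.imread(f"pics/{n}0.png",0).astype(np.float32)[y-h:y+h,x-h:x+h];b=L(n)[y-h:y+h,x-h:x+h]
    s,r=cv2.phaseCorrelate(a,b,cv2.createHanningWindow((2*h,2*h),cv2.CV_32F));print(n,k,np.round(s,2),round(r,2))
for k,x,y,h in(("ball",411,256,9),("rim low",357,289,9),("rim left",315,247,9),("rim right-up",394,225,9),("eyepiece",397,307,18),("oil",275,256,18),("dropper",291,201,16),("tongue",432,265,10)):cmp("top",k,x,y,h)
for k,x,y,h in(("ball",353,191,10),("rim left",275,275,12),("rim front",320,288,12),("eyepiece",397,250,18),("oil",289,322,24),("dropper",235,285,24)):cmp("side",k,x,y,h)
E
```

```text
top ball [-0.23 -0.44] 0.85
top rim low [-0.32  0.1 ] 0.97
top rim left [-0.09  0.01] 0.98
top rim right-up [ 0.3  -0.23] 0.9
top eyepiece [ 0.01 -0.03] 1.02
top oil [-0.03 -0.09] 0.94
top dropper [0.16 0.06] 1.1
top tongue [0.01 0.03] 0.87
side ball [-0.01  0.07] 0.89
side rim left [0.13 0.17] 0.85
side rim front [ 0.06 -0.09] 0.92
side eyepiece [-0.08  0.12] 1.05
side oil [ 0.04 -0.23] 0.97
side dropper [ 0.2  -0.26] 1.05
```

The ball is within 0.5 px of its pawl-down place, the teeth within 0.3 px of the notch pattern, and the bottles and eyepiece have not moved. Handing in.

```bash
python3 -c "
from cell import manip
print(manip.hand_in())"
```

```text
the job is handed in; nothing more can be done
None
```

The carousel is back one notch with the pawl down, and I handed the job in at about 17.7 s, with the gripper clear of everything. With the shut fingertip I pushed the ball lever outwards until the pawl stayed up. I then pushed the peg about 30° clockwise in two goes and pushed the lever back so the pawl dropped in.

**Last checks, against the starting pictures:**
- **Pawl:** the ball is within 0.5 px of its pawl-down place in both views.
- **Turntable:** the rim teeth match the one-notch pattern within about 0.3 px, roughly 0.4°.
- **Bottles and eyepiece:** they shifted less than 0.4 px and are standing. The tubes are still in their sleeves.

**What went wrong or disagreed:**
- **First lever push:** the tip was too high and pressed on top of the ball with about 10–12 N upward. I backed off, lowered the tip and pushed again; the readings after that were at most about 1.5 N on the lever and 2 N overall.
- **First peg push:** it stopped about 2.5° short, so I went back and pushed once more.
- **Turn from the tube caps:** before the pawl dropped, single caps gave anywhere from 27° to 33°, because the tubes tilt in their sleeves. The mean was about 30°.
- **Sleeve-rim measurement:** it was noisy, so I used it only as a rough check.

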